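# Try the ticket clips and sort the stands

## Robot

A 6-joint arm with a two-finger parallel gripper is mounted at the origin on a cart in front of the work surface, level with it; the furniture and walls round the work are solid. World frame = base frame: x ahead of the robot, y to its left, z up, the work surface at z = 0. Lengths are in mm, angles in rad, forces in N, time in s.
With the tool pointing down it reaches from about 275 to 775 mm from the base axis. Payload 14.6 kg.
Tool frame: the origin (TCP) lies midway between the tips of the shut fingers; the grasp point (between the pads) lies 19 mm behind it; z points along the fingers, y is the direction in which the jaws open and shut (so a half turn about z gives the same grasp; the last joint's range is limited). The gripper opens to 85 mm and grips with 20 to 120 N. Pads are 22 mm wide; open, the fingers measure 114 mm over their backs; the gripper's body (76 mm by 85 mm) begins 54 mm behind the grasp point. The pads swing forward as they close: fully open they stand 13 mm farther back than shut.
Start: joints at [-1.428, 0.263, -0.048, 1.259, 0, 1.415], TCP at [154.038, -501.897, 231.278] pointing down, gripper open.
Joint ranges: [-2.65, 2.65], [-0.89, 1.7], [-1.18, 1.37], [-2.13, 2.11], [-1.35, 1.29], [-3.14, 3.14]. Speed limits (rad/s): [1.89, 1.89, 2.57, 2.79, 3.14, 3.14].

## Interface

Orientations are given as [roll, pitch, yaw] about the fixed x, y, z axes, in that order (R = Rz(yaw) Ry(pitch) Rx(roll)).
In Python, from cell import arm, solver, status, get_image, ticket gives the robot as it stands. The module is installed in compiled form; this text tells all that it offers. Calls block until the motion is done:
- arm.movep(position, orientation): joint-space move of the TCP to a pose.
- arm.line_to(position, speed=150, rot=None): straight line of the TCP; rot=None keeps the orientation; speed is the mean speed in mm/s.
- arm.goto_joints(angles): joint-space move.
- arm.set_gripper(opening): finger opening in mm; the grip force is fixed at half the most; returns when the fingers have stopped.
- arm.wait(seconds).
- solver.solve_ik(position, orientation): joint angles nearest the present ones, or None.
- status.sense(): the state.
- get_image(name): name is "scene" or "top"; returns a dict with "pixels" (400x640x3 uint8, red, green, blue), "z_map" (400x640 float32, mm along the optical axis (not along the pixel's ray), 0 where there is no reading), "camera_matrix" (3x3 intrinsics, pixels), "dist" ([k1, k2, p1, p2, k3] as OpenCV has them; the pictures are not rectified), "origin" and "orientation" of the camera in the world. Camera axes: x right, y down, z forward; pixel columns grow to the right and rows downward; lengths in mm; the calibration is good to about 2 mm. A picture is of the moment at which its call begins.
A pose or a line that the arm cannot do raises arm.Unreachable and nothing moves.
- ticket.sign_off(): hands the job in, once; it reports no verdict.
The state is a dict: "time": time; "qpos": joint angles; "joint_vel": joint speeds; "tau": joint torques, N m; "tool_pos": TCP position; "ee_rot": TCP orientation; "wrist_force": force on the tool from outside, world axes, zero at the start; "wrist_torque": the same for the moment, N m; "opening": finger opening in mm.
Only numpy, scipy, OpenCV 4.12 (cv2) and the standard library are available. Lean on these libraries where they do the work, as an engineer would, in place of code of your own. Each camera call takes 0.05 s, during which the arm holds its last target.

## Task

Try the spring clip of every price-ticket stand on the counter by pulling its ticket straight up: a worn clip lets the ticket slide out, a sound one holds on so that the stand lifts with it; a stand that has already lost its ticket counts as worn. Set each sound stand upright on the plywood display step, carried by its ticket and the ticket still home in the clip; stand each worn one upright in the dark steel repairs tray, and file each ticket that came out, tongue down, in the bay of the wooden rack that matches its width. Do not take hold of a stand itself while its ticket is in the clip, and leave the tape dispenser, the ink tin and the glue stick alone.

Things in the scene. Friction and masses are not known exactly. Their poses are not given: they have to be found in the camera images.
- display_step_deck (a point): Middle of the deck of the plywood display step, a fixed solid block 116 x 216 mm (x, y) whose deck is 28 mm above the counter; a lip 6 mm thick and 10 mm high runs round the edge, leaving 104 x 204 mm inside. Origin on the deck; x and y along its short and long sides, z up.
- repairs_tray_floor (a point): Middle of the inner floor of the repairs tray, a fixed dark steel tray 118 x 250 mm (x, y) with thin upright walls 26 mm high, 110 x 242 mm inside; origin on its floor, 4 mm above the counter; x and y along its short and long sides, z up.
- ticket_rack: Fixed light wooden rack, 182 mm wide (y), 60 mm deep (x), two open-topped bays side by side, each 44 mm from front to back. The bays lean 0.26 rad towards the rack's +x, which points to the robot; their floor slopes down that way likewise. Along the lean the wall at -x and the sides are 32 mm high, the wall at +x 58 mm; walls 4 mm. Origin under its middle, z up.
- rack_wide_bay (a point): Middle of the floor of the rack's wide bay (102 mm wide inside, +y end), 22 mm above the counter. Axes are the rack's upright ones, not leaning.
- rack_tall_bay (a point): Middle of the floor of the rack's narrow bay (68 mm wide inside, -y end), 22 mm above the counter. Axes are the rack's upright ones, not leaning.
- stand_a_clip (a point): Ticket stand, 0.3 kg: round steel foot 70 mm across, 12 mm thick; upright clip on it, top 62 mm up, 40 mm wide (y), flat sides to grip (x -8 to 16 mm, up to 44 mm), rear jaw sprung. All look alike. A worn clip lets its ticket go at about 1 N, the stand stays down; a sound one holds 8 N, the stand lifts too. Point: middle of the clip, 34 mm above the underside; x to the sprung jaw.
- ticket_a_centre (a point): Blank wide ticket of stand a: rigid grey frame 90 mm wide (y), 58 high (z), 8 thick (x), 40 g; below it a tongue 32 mm wide, 4 thick, 16 long. Starts upright, tongue in the clip, centre 57 mm above the clip's point. Fits the wide bay. Point: centre of the frame, 29 mm below its top edge, 45 mm above the tongue's end.
- stand_b_clip (a point): Ticket stand, 0.3 kg: round steel foot 70 mm across, 12 mm thick; upright clip on it, top 62 mm up, 40 mm wide (y), flat sides to grip (x -8 to 16 mm, up to 44 mm), rear jaw sprung. All look alike. A worn clip lets its ticket go at about 1 N, the stand stays down; a sound one holds 8 N, the stand lifts too. Point: middle of the clip, 34 mm above the underside; x to the sprung jaw.
- ticket_b_centre (a point): Blank wide ticket of stand b: rigid grey frame 90 mm wide (y), 58 high (z), 8 thick (x), 40 g; below it a tongue 32 mm wide, 4 thick, 16 long. Starts upright, tongue in the clip, centre 57 mm above the clip's point. Fits the wide bay. Point: centre of the frame, 29 mm below its top edge, 45 mm above the tongue's end.
- stand_c_clip (a point): Ticket stand, 0.3 kg: round steel foot 70 mm across, 12 mm thick; upright clip on it, top 62 mm up, 40 mm wide (y), flat sides to grip (x -8 to 16 mm, up to 44 mm), rear jaw sprung. All look alike. A worn clip lets its ticket go at about 1 N, the stand stays down; a sound one holds 8 N, the stand lifts too. Point: middle of the clip, 34 mm above the underside; x to the sprung jaw.
- ticket_c_centre (a point): Blank wide ticket of stand c: rigid grey frame 90 mm wide (y), 58 high (z), 8 thick (x), 40 g; below it a tongue 32 mm wide, 4 thick, 16 long. Starts upright, tongue in the clip, centre 57 mm above the clip's point. Fits the wide bay. Point: centre of the frame, 29 mm below its top edge, 45 mm above the tongue's end.
- stand_d_clip (a point): Ticket stand, 0.3 kg: round steel foot 70 mm across, 12 mm thick; upright clip on it, top 62 mm up, 40 mm wide (y), flat sides to grip (x -8 to 16 mm, up to 44 mm), rear jaw sprung. All look alike. A worn clip lets its ticket go at about 1 N, the stand stays down; a sound one holds 8 N, the stand lifts too. Point: middle of the clip, 34 mm above the underside; x to the sprung jaw.
- ticket_d_centre (a point): Blank narrow ticket of stand d: rigid grey frame 56 mm wide (y), 84 high (z), 8 thick (x), 40 g; below it a tongue 32 mm wide, 4 thick, 16 long. Starts upright, tongue in the clip, centre 70 mm above the clip's point. Fits the narrow bay. Point: centre of the frame, 42 mm below its top edge, 58 mm above the tongue's end.
- stand_e_clip (a point): Ticket stand, 0.3 kg: round steel foot 70 mm across, 12 mm thick; upright clip on it, top 62 mm up, 40 mm wide (y), flat sides to grip (x -8 to 16 mm, up to 44 mm), rear jaw sprung. All look alike. A worn clip lets its ticket go at about 1 N, the stand stays down; a sound one holds 8 N, the stand lifts too. Point: middle of the clip, 34 mm above the underside; x to the sprung jaw.
- ticket_e_centre (a point): Blank narrow ticket of stand e: rigid grey frame 56 mm wide (y), 84 high (z), 8 thick (x), 40 g; below it a tongue 32 mm wide, 4 thick, 16 long. Starts upright, tongue in the clip, centre 70 mm above the clip's point. Fits the narrow bay. Point: centre of the frame, 42 mm below its top edge, 58 mm above the tongue's end.
- tape_dispenser: Bystander: coral tape dispenser, 139 x 69 x 76 mm, to the left of the stands; origin at its underside. Leave alone.
- ink_tin: Bystander: round dark ink-pad tin, 70 mm across, 18 mm high, to the right of the stands; origin at its underside. Leave alone.
- glue_stick: Bystander: glue stick standing on end, 26 mm across, 94 mm high, behind the work; origin at its underside. Leave alone.

How it is judged (in metres and radians):
At the end, for the whole second after the job is handed in: Sound stands upright (within 0.12 rad) inside the lip of the display step, tickets within 6 mm of home in their clips; worn stands upright on the floor of the repairs tray; their tickets in the rack bay of their own width, tongue down, leaning at most 0.9 rad; all at rest (angle between each of stand_a_clip, stand_b_clip, stand_c_clip, stand_d_clip, stand_e_clip's own z axis and vertical below 0.12 rad and linear speed of each of stand_a, ticket_a, stand_b, ticket_b, stand_c, ticket_c, stand_d, ticket_d, stand_e, ticket_e below 0.02 m/s and ((x of stand_a_clip in the frame of display_step_deck between -0.03 and 0.03 m and y of stand_a_clip in the frame of display_step_deck between -0.08 and 0.08 m and z of stand_a_clip in the frame of display_step_deck between 0.026 and 0.044 m and (distance between ticket_a_centre and stand_a_clip below 0.063 m or height (world z) of stand_a_clip below -0.9 m) and angle between ticket_a_centre's own z axis and vertical below 0.25 rad) or (x of stand_a_clip in the frame of repairs_tray_floor between -0.035 and 0.035 m and y of stand_a_clip in the frame of repairs_tray_floor between -0.1 and 0.1 m and z of stand_a_clip in the frame of repairs_tray_floor between 0.026 and 0.044 m and x of ticket_a_centre in the frame of rack_wide_bay between -0.025 and 0.06 m and y of ticket_a_centre in the frame of rack_wide_bay between -0.012 and 0.012 m and z of ticket_a_centre in the frame of rack_wide_bay between 0.022 and 0.062 m and angle between ticket_a_centre's own z axis and vertical below 0.9 rad)) and ((x of stand_b_clip in the frame of display_step_deck between -0.03 and 0.03 m and y of stand_b_clip in the frame of display_step_deck between -0.08 and 0.08 m and z of stand_b_clip in the frame of display_step_deck between 0.026 and 0.044 m and (distance between ticket_b_centre and stand_b_clip below 0.063 m or height (world z) of stand_b_clip below -0.9 m) and angle between ticket_b_centre's own z axis and vertical below 0.25 rad) or (x of stand_b_clip in the frame of repairs_tray_floor between -0.035 and 0.035 m and y of stand_b_clip in the frame of repairs_tray_floor between -0.1 and 0.1 m and z of stand_b_clip in the frame of repairs_tray_floor between 0.026 and 0.044 m and x of ticket_b_centre in the frame of rack_wide_bay between -0.025 and 0.06 m and y of ticket_b_centre in the frame of rack_wide_bay between -0.012 and 0.012 m and z of ticket_b_centre in the frame of rack_wide_bay between 0.022 and 0.062 m and angle between ticket_b_centre's own z axis and vertical below 0.9 rad)) and ((x of stand_c_clip in the frame of display_step_deck between -0.03 and 0.03 m and y of stand_c_clip in the frame of display_step_deck between -0.08 and 0.08 m and z of stand_c_clip in the frame of display_step_deck between 0.026 and 0.044 m and (distance between ticket_c_centre and stand_c_clip below 0.063 m or height (world z) of stand_c_clip below -0.9 m) and angle between ticket_c_centre's own z axis and vertical below 0.25 rad) or (x of stand_c_clip in the frame of repairs_tray_floor between -0.035 and 0.035 m and y of stand_c_clip in the frame of repairs_tray_floor between -0.1 and 0.1 m and z of stand_c_clip in the frame of repairs_tray_floor between 0.026 and 0.044 m and x of ticket_c_centre in the frame of rack_wide_bay between -0.025 and 0.06 m and y of ticket_c_centre in the frame of rack_wide_bay between -0.012 and 0.012 m and z of ticket_c_centre in the frame of rack_wide_bay between 0.022 and 0.062 m and angle between ticket_c_centre's own z axis and vertical below 0.9 rad)) and ((x of stand_d_clip in the frame of display_step_deck between -0.03 and 0.03 m and y of stand_d_clip in the frame of display_step_deck between -0.08 and 0.08 m and z of stand_d_clip in the frame of display_step_deck between 0.026 and 0.044 m and (distance between ticket_d_centre and stand_d_clip below 0.076 m or height (world z) of stand_d_clip below -0.9 m) and angle between ticket_d_centre's own z axis and vertical below 0.25 rad) or (x of stand_d_clip in the frame of repairs_tray_floor between -0.035 and 0.035 m and y of stand_d_clip in the frame of repairs_tray_floor between -0.1 and 0.1 m and z of stand_d_clip in the frame of repairs_tray_floor between 0.026 and 0.044 m and x of ticket_d_centre in the frame of rack_tall_bay between -0.025 and 0.06 m and y of ticket_d_centre in the frame of rack_tall_bay between -0.012 and 0.012 m and z of ticket_d_centre in the frame of rack_tall_bay between 0.022 and 0.075 m and angle between ticket_d_centre's own z axis and vertical below 0.9 rad)) and ((x of stand_e_clip in the frame of display_step_deck between -0.03 and 0.03 m and y of stand_e_clip in the frame of display_step_deck between -0.08 and 0.08 m and z of stand_e_clip in the frame of display_step_deck between 0.026 and 0.044 m and (distance between ticket_e_centre and stand_e_clip below 0.076 m or height (world z) of stand_e_clip below -0.9 m) and angle between ticket_e_centre's own z axis and vertical below 0.25 rad) or (x of stand_e_clip in the frame of repairs_tray_floor between -0.035 and 0.035 m and y of stand_e_clip in the frame of repairs_tray_floor between -0.1 and 0.1 m and z of stand_e_clip in the frame of repairs_tray_floor between 0.026 and 0.044 m and x of ticket_e_centre in the frame of rack_tall_bay between -0.025 and 0.06 m and y of ticket_e_centre in the frame of rack_tall_bay between -0.012 and 0.012 m and z of ticket_e_centre in the frame of rack_tall_bay between 0.022 and 0.075 m and angle between ticket_e_centre's own z axis and vertical below 0.9 rad))); the robot touches nothing.
It fails at once if the fingers take hold of or push a stand itself while its ticket is still in its clip ((contact force between the fingers and stand_a above 3 N and (distance between ticket_a_centre and stand_a_clip below 0.063 m or height (world z) of stand_a_clip below -0.9 m)) or (contact force between the fingers and stand_b above 3 N and (distance between ticket_b_centre and stand_b_clip below 0.063 m or height (world z) of stand_b_clip below -0.9 m)) or (contact force between the fingers and stand_c above 3 N and (distance between ticket_c_centre and stand_c_clip below 0.063 m or height (world z) of stand_c_clip below -0.9 m)) or (contact force between the fingers and stand_d above 3 N and (distance between ticket_d_centre and stand_d_clip below 0.076 m or height (world z) of stand_d_clip below -0.9 m)) or (contact force between the fingers and stand_e above 3 N and (distance between ticket_e_centre and stand_e_clip below 0.076 m or height (world z) of stand_e_clip below -0.9 m))).
It fails at once if the tape dispenser is pushed more than 25 mm (distance of tape_dispenser from where it was at the start of the episode above 0.025 m).
It fails at once if the ink tin is pushed more than 25 mm (distance of ink_tin from where it was at the start of the episode above 0.025 m).
It fails at once if the glue stick is pushed more than 25 mm (distance of glue_stick from where it was at the start of the episode above 0.025 m).
Of ticket_a, ticket_c, ticket_d only 1 to 3 are there at a start; the rules pass over those that are not, and their reading is None.
At some moment in a run one of stand_a, stand_b, stand_c, stand_d, stand_e may be knocked a few centimetres aside while the robot is not near it.
It also fails if it takes over 210 s, if anything falls off the work surface, if the arm or the gripper's body presses on something with over 40 N, if the wrist force passes 120 N, or if a joint passes its speed limit or range.

## Working session

There is one attempt and no reset: what is moved stays moved. The work goes in short steps, each a Python script; the robot and the scene stay as the last script left them, time stands still between calls to the robot, and variables do not carry over. Pictures are saved under pics/ and viewed, and the job is handed in when it is done.

```bash
mkdir -p pics; ls; python3 - <<'E'
from cell import arm, solver, status, get_image, ticket
import cv2,numpy as np
print(status.sense())
for n in ("scene","top"):
    d=get_image(n); cv2.imwrite(f"pics/{n}0.png",d["pixels"][:,:,::-1]); print(n,d["camera_matrix"],d["dist"],d["origin"],d["orientation"]); np.save(f"{n}0.npy",d["z_map"])
E
```

```text
pics
{'time': 0.0, 'qpos': array([-1.42829904e+00,  2.63554933e-01, -4.89583130e-02,  1.25942530e+00,
        8.69212026e-06,  1.41548441e+00]), 'joint_vel': array([-0.00127843,  0.00049277, -0.00046404,  0.00044159, -0.00193435,
       -0.00229205]), 'tau': array([ 1.84738303e-03, -6.37614870e+01,  3.84567511e+01,  1.37283769e-02,
        3.42114322e-05, -2.90411458e-05]), 'tool_pos': array([ 153.99819172, -501.59902947,  230.80067384]), 'ee_rot': array([-3.14046553e+00, -1.85275411e-04,  2.97809088e-01]), 'wrist_force': array([-0.28012261,  0.53087428,  0.34399683]), 'wrist_torque': array([ 0.00497265, -0.02263799,  0.03626062]), 'opening': 85.50621514841934}
scene [[484.93709518   0.         315.40143607]
 [  0.         484.93709518 195.16415785]
 [  0.           0.           1.        ]] [-0.06997923  0.          0.          0.          0.        ] [-836.36517883 -685.98097326  828.65287597] [-2.01510807  0.01821984 -1.1174931 ]
top [[454.59494937   0.         320.6915039 ]
 [  0.         454.59494937 196.61979982]
 [  0.           0.           1.        ]] [-0.1236183  0.         0.         0.         0.       ] [ 381.31822256  -23.50517285 1439.52821852] [-3.00837455  0.01599997 -1.57473557]
```

View pics/scene0.png

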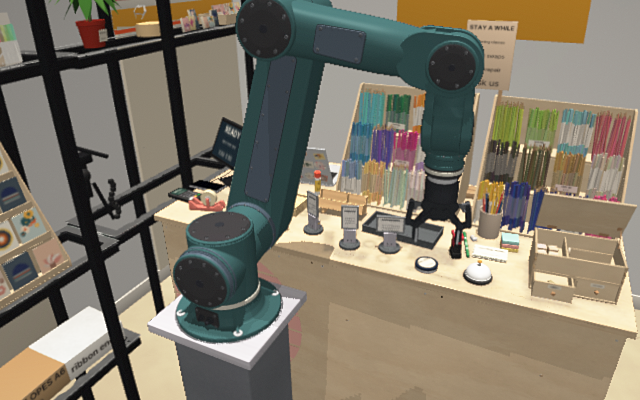

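View pics/top0.png

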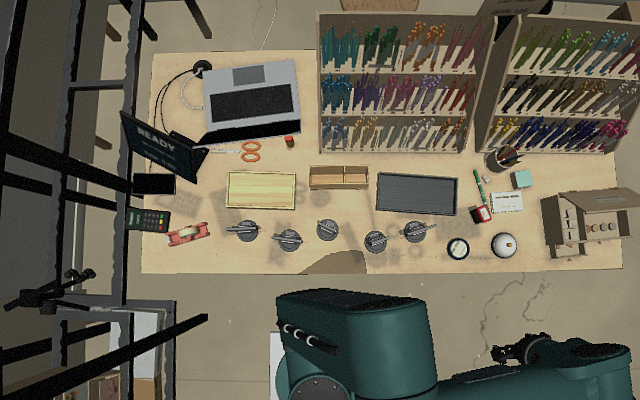

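The top view shows the five stands at about (247,230), (288,240), (328,230), (376,241) and (415,232). The step is at (262,190), the rack at (338,178) and the tray at (417,193). I'll enlarge this area next and check it against the depth map.

```bash
cat > h.py <<'E'
from cell import arm, solver, status, get_image, ticket
import cv2,numpy as np
from scipy.spatial.transform import Rotation as R
def cloud(d):
    z=d["z_map"].astype(float);h,w=z.shape
    u,v=np.meshgrid(np.arange(w),np.arange(h))
    p=cv2.undistortPoints(np.stack([u,v],-1).reshape(-1,1,2).astype(np.float64),d["camera_matrix"],np.array(d["dist"])).reshape(h,w,2)
    P=np.dstack([p[...,0]*z,p[...,1]*z,z])
    W=P@R.from_euler('xyz',d["orientation"]).as_matrix().T+d["origin"]
    W[z<=0]=np.nan
    return W
def crop(d,name,u0,u1,v0,v1,s=4):
    im=cv2.resize(d["pixels"][v0:v1,u0:u1,::-1],None,fx=s,fy=s,interpolation=cv2.INTER_CUBIC)
    for u in range((u0+9)//10*10,u1,10): cv2.putText(im,str(u),((u-u0)*s,8),0,.3,(0,0,255),1); cv2.line(im,((u-u0)*s,10),((u-u0)*s,14),(0,0,255),1)
    for v in range((v0+9)//10*10,v1,10): cv2.putText(im,str(v),(0,(v-v0)*s),0,.3,(0,0,255),1)
    cv2.imwrite(f"pics/{name}.png",im)
E
python3 - <<'E'
from h import *
d=get_image("top");W=cloud(d)
crop(d,"t1",200,360,150,270,5);crop(d,"t2",310,470,150,270,5)
np.set_printoptions(precision=0,suppress=True)
for u,v in [(262,190),(338,178),(417,193),(300,215),(400,255)]: print(u,v,W[v,u])
# colour ortho height map
m=(W[...,2]>75)&(W[...,2]<220)&(W[...,0]<560)&(W[...,0]>250)&(abs(W[...,1])<450)
n,l,s,c=cv2.connectedComponentsWithStats(m.astype(np.uint8))
for i in range(1,n):
    if s[i,4]>5:
        p=W[l==i];print(c[i],s[i,4],p.mean(0),p.min(0),p.max(0))
E
```

```text
262 190 [593. 184.  26.]
338 178 [631. -57.  18.]
417 193 [ 584. -310.   -1.]
300 215 [516.  65.  -3.]
400 255 [ 387. -251.   -3.]
[327. 227.] 72 [468. -21. 137.] [454. -47.  80.] [482.   5. 152.]
[420. 230.] 88 [ 459. -293.  118.] [ 444. -340.   81.] [ 476. -254.  126.]
[241. 228.] 100 [466. 231. 114.] [461. 189.  76.] [470. 274. 127.]
[185. 232.] 30 [456. 410.  78.] [449. 392.  75.] [467. 424.  81.]
[286. 239.] 88 [435.  98. 120.] [426.  54. 112.] [444. 142. 127.]
[379. 240.] 61 [ 429. -170.  143.] [ 418. -197.   83.] [ 441. -145.  153.]
[302. 293.] 204 [286.  48. 188.] [250. -47. 126.] [297. 121. 220.]
```

View pics/t1.png

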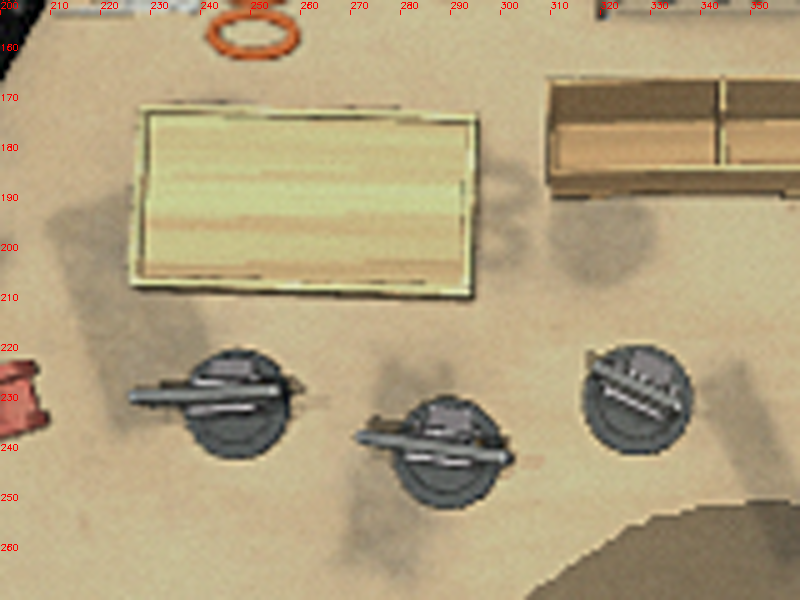

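View pics/t2.png

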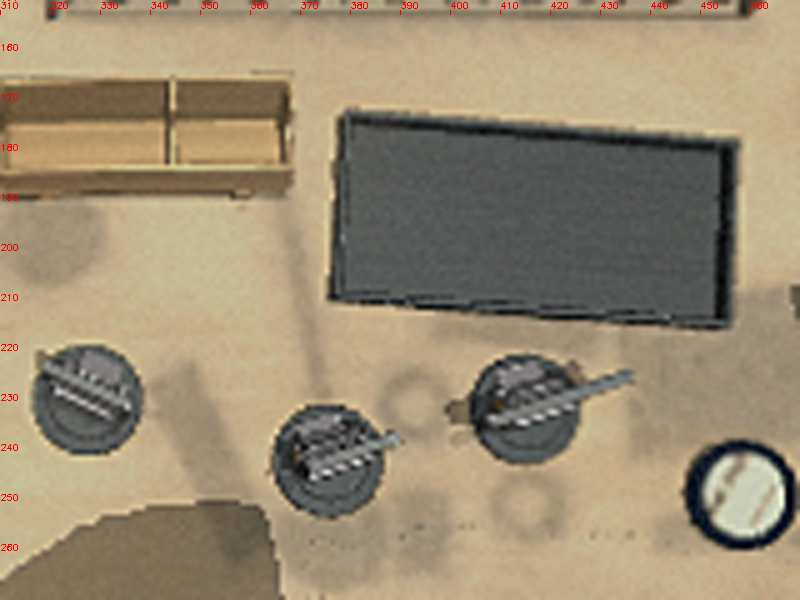

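All five stands still have their tickets. Narrow tickets are at (328,227) and (379,240), and wide ones at (241,228), (286,239) and (420,230). On every stand the sprung jaw faces world +x. The rack seems to have its wide bay towards world +y, so I'll check which way it leans with depth profiles.

```bash
python3 - <<'E'
from h import *
np.set_printoptions(precision=1,suppress=True)
d=get_image("top");W=cloud(d);ds=get_image("scene");S=cloud(ds)
print("rack profile")
for u in (325,355):
  for v in range(162,196,1): print(u,v,W[v,u])
crop(ds,"s1",290,450,170,260,5)
def ticks(W,nm):
  m=(W[...,2]>78)&(W[...,2]<170)&(W[...,0]<520)&(W[...,0]>400)&(W[...,1]<300)&(W[...,1]>-370)
  n,l,s,c=cv2.connectedComponentsWithStats(m.astype(np.uint8))
  for i in range(1,n):
    if s[i,4]>20:
        p=W[l==i];zt=np.percentile(p[:,2],90);q=p[p[:,2]>zt-8]
        (cx,cy),(a,b),an=cv2.minAreaRect(q[:,:2].astype(np.float32))
        pc=np.linalg.svd(q[:,:2]-q[:,:2].mean(0),full_matrices=False)[2][0]
        print(nm,len(q),q.mean(0),zt,"rect",cx,cy,a,b,an,"dir",np.degrees(np.arctan2(pc[1],pc[0])))
ticks(W,"top");ticks(S,"scene")
E
```

```text
rack profile
325 162 [686.8 -15.6   1.6]
325 163 [683.9 -15.6  -0.3]
325 164 [680.1 -15.6   2. ]
325 165 [661.6 -16.   75.9]
325 166 [658.7 -15.9  74.7]
325 167 [657.8 -15.9  64.1]
325 168 [655.8 -15.8  58.3]
325 169 [652.8 -15.8  57.6]
325 170 [652.2 -15.7  44.3]
325 171 [648.6 -15.7  46.6]
325 172 [648.9 -15.6  28.2]
325 173 [646.6 -15.5  23. ]
325 174 [643.9 -15.5  20.5]
325 175 [641.3 -15.5  17.1]
325 176 [637.2 -15.5  21.8]
325 177 [634.6 -15.4  18.3]
325 178 [631.5 -15.4  17.9]
325 179 [627.6 -15.4  21.7]
325 180 [625.7 -15.4  14.3]
325 181 [620.3 -15.4  26.8]
325 182 [618.7 -15.3  17.1]
325 183 [608.3 -15.6  61.2]
325 184 [605.6 -15.5  58.7]
325 185 [604.3 -15.5  47.1]
325 186 [602.2 -15.4  40.7]
325 187 [599.4 -15.4  38.3]
325 188 [598.4 -15.3  24.6]
325 189 [598.9 -15.1  -0.2]
325 190 [595.4 -15.1   1.6]
325 191 [592.5 -15.1  -0.7]
325 192 [588.7 -15.1   3. ]
325 193 [585.7 -15.1   1.9]
325 194 [583.  -15.   -1.9]
325 195 [579.5 -15.    0.1]
355 162 [ 686.6 -112.5   -0.8]
355 163 [ 682.  -112.1    5.5]
355 164 [ 679.  -112.1    4.3]
355 165 [ 661.4 -107.8   74. ]
355 166 [ 6
[... 1559 characters left out ...]
ir 81.73800444533593
top 52 [ 430.  -172.8  146.7] 149.42878753127934 rect 429.70294189453125 -171.90689086914062 7.166422367095947 54.95484161376953 17.894987106323242 dir -71.80938341646782
scene 48 [463.7 -28.1 139.5] 140.45395781976652 rect 466.14703369140625 -26.04027557373047 59.529640197753906 13.141805648803711 66.77095031738281 dir -115.2456061152701
scene 78 [ 425.1 -175.   138.9] 139.34710328695127 rect 425.444580078125 -176.28338623046875 16.592870712280273 53.9848747253418 16.74799346923828 dir 107.4851738204883
scene 99 [ 456.7 -301.8  114.3] 116.0666367176086 rect 458.09405517578125 -302.4071044921875 16.108314514160156 86.5879898071289 17.576047897338867 dir -71.6145299376769
```

View pics/s1.png

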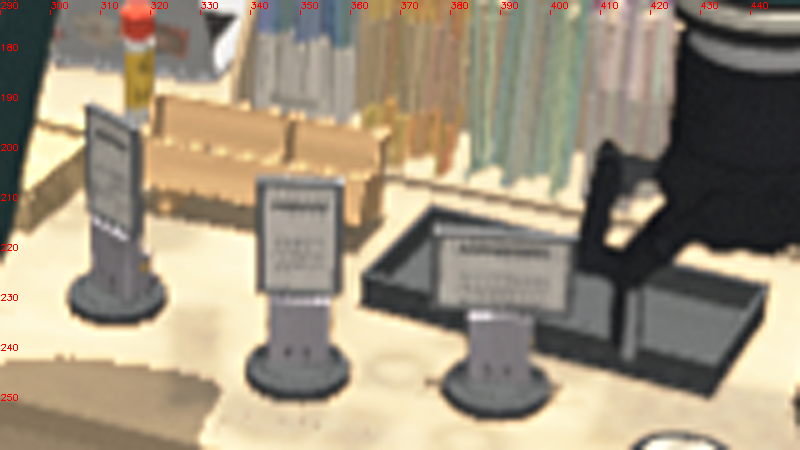

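The tickets' top heights are about 120 and 146 mm, which matches the geometry. The rack floor falls and the tall wall stands on the far side (world +x), so the rack's +x points away from the robot. The task text says it points towards the robot, but the wide bay at +y agrees with the depth measurement. Now I'll get the fixture poses from the corners I read off.

```bash
cat >> h.py <<'E'
def ray(d,u,v,z):
    p=cv2.undistortPoints(np.array([[[u,v]]],float),d["camera_matrix"],np.array(d["dist"]))[0,0]
    r=R.from_euler('xyz',d["orientation"]).as_matrix()@np.array([p[0],p[1],1])
    o=np.array(d["origin"]); return o+r*(z-o[2])/r[2]
E
python3 - <<'E'
from h import *
np.set_printoptions(precision=1,suppress=True)
d=get_image("top");W=cloud(d)
f=lambda L,z:np.array([ray(d,u,v,z) for u,v in L])
c=f([(228.4,171.4),(295.6,173.2),(294.6,209.4),(226.2,207.2)],38)
print("step",c[:,:2].tolist(),c.mean(0),"sides",np.linalg.norm(c-np.roll(c,-1,0),axis=1)); e=c[0]-c[1]+c[3]-c[2];print("yaw",np.arctan2(-e[0],e[1]))
c=f([(378.8,172.2),(457.8,178),(456.4,215.2),(376.2,209.8)],30)
print("tray",c[:,:2].tolist(),c.mean(0),"sides",np.linalg.norm(c-np.roll(c,-1,0),axis=1)); e=c[0]-c[1]+c[3]-c[2];print("yaw",np.arctan2(-e[0],e[1]))
print("rack far top",f([(309.6,165.8),(368.4,165.8),(344,166)],73),"near top",f([(309.6,184),(368.4,184),(344,184)],59.))
m=(W[...,2]>40)&(W[...,0]>590)&(W[...,0]<670)&(W[...,1]>-145)&(W[...,1]<60)
# row-edge profile for rack yaw: far wall line
for lo,hi in((66,80),(52,64)):
  P=W[m&(W[...,2]>lo)&(W[...,2]<hi)]; P=P[(P[:,0]>655)] if lo==66 else P[P[:,0]<612]
  k=np.polyfit(P[:,1],P[:,0],1);print("wall",len(P),k,P[:,1].min(),P[:,1].max())
# feet: circle fit by dark pixels 3..20 mm
m=(W[...,0]>385)&(W[...,0]<515)&(W[...,1]<290)&(W[...,1]>-350)&(W[...,2]>7)&(W[...,2]<18)
n,l,s,cc=cv2.connectedComponentsWithStats(m.astype(np.uint8))
for i in range(1,n):
    if s[i,4]>40:
        (x,y),r=cv2.minEnclosingCircle(W[l==i][:,:2].astype(np.float32));print("foot",s[i,4],x,y,r)
for px in [(0,0,0)]:pass
for p,o,nm in [((440,-170,110),(np.pi,0,np.pi/2+.3),'x'),((440,-170,110),(np.pi,0,-np.pi/2+.3),'x2'),((460,230,110),(np.pi,0,np.pi/2),'y'),((460,230,110),(np.pi,0,-np.pi/2),'y2')]:
    print(nm,solver.solve_ik(p,o))
for sgn in(1,-1):
  M=R.from_euler('xyz',[0,.3,0])*R.from_euler('xyz',[np.pi,0,sgn*np.pi/2]);print(M.as_euler('xyz'),solver.solve_ik((640,0,80),M.as_euler('xyz')))
E
```

```text
step [[651.4929050631323, 289.7566420469479], [643.8691469279704, 76.62631684445955], [529.7225132450832, 79.32887543575514], [537.6498766001673, 293.99381299154555]] [590.7 184.9  38. ] sides [213.3 114.2 214.8 113.9]
yaw -0.03633578547459612
tray [[646.8787279684501, -185.20633643978698], [627.1922761735718, -436.31768113826627], [509.0151562521778, -426.613738278981], [527.8266198195821, -174.54808064823476]] [ 577.7 -305.7   30. ] sides [251.9 118.6 252.8 119.5]
yaw -0.07636092089064436
rack far top [[ 660.    31.3   73. ]
 [ 658.9 -148.8   73. ]
 [ 658.7  -74.1   73. ]] near top [[ 605.8   31.8   59. ]
 [ 604.7 -149.    59. ]
 [ 605.1  -74.    59. ]]
wall 120 [ -0.  659.2] -144.63013435356646 33.053948795403386
wall 120 [ -0.  606.6] -144.98668041579742 30.764559076865105
foot 210 469.59234619140625 -17.941959381103516 37.525062561035156
foot 71 471.1289367675781 -292.40789794921875 32.57139205932617
foot 135 458.39801025390625 232.0567626953125 33.3609619140625
foot 211 429.574462890625 -171.49192810058594 34.95260238647461
foot 119 455.7054748535156 -298.16888427734375 33.06429672241211
foot 136 429.76470947265625 100.189208984375 33.7037467956543
x [-0.5  0.2 -0.4  0.9  0.   0.7]
x2 [-0.5  0.2 -0.4  0.9  0.  -2.4]
y [ 0.3  0.3 -0.3  0.9  0.   1.9]
y2 [ 0.3  0.3 -0.3  0.9  0.  -1.3]
[-2.8  0.   1.6] [-0.1  0.8  0.4  1.5 -0.   1.5]
[ 2.8  0.  -1.6] [-0.1  0.8  0.4  1.5 -0.  -1.7]
```

Fixture poses:

| Fixture | x (mm) | y (mm) | Yaw (rad) |
|---|---|---|---|
| Step | 591 | 185 | -0.036 |
| Tray | 578 | -306 | -0.076 |
| Rack, wide bay centre | 621 | -22.5 | about 0 |
| Rack, narrow bay centre | 621 | -111 | about 0 |

The sizes agree with those given. I'll try the first stand, at (435,98).

```bash
cat >> h.py <<'E'
import time
def find(W,x,y,r=60):
    "ticket/top ridge near x,y -> centre, psi, ztop"
    m=(W[...,2]>78)&(W[...,2]<170)&(np.hypot(W[...,0]-x,W[...,1]-y)<r)
    p=W[m]; zt=np.percentile(p[:,2],90);q=p[p[:,2]>zt-8]
    (cx,cy),(a,b),an=cv2.minAreaRect(q[:,:2].astype(np.float32))
    pc=np.linalg.svd(q[:,:2]-q[:,:2].mean(0),full_matrices=False)[2][0]
    if pc[1]<0: pc=-pc
    psi=np.arctan2(pc[1],pc[0])-np.pi/2
    return np.array([cx,cy]),psi,zt,max(a,b),len(q)
def rot(psi,tilt=0):
    return list((R.from_euler('y',tilt)*R.from_euler('xyz',[np.pi,0,np.pi/2+psi])).as_euler('xyz'))
def st(msg=""):
    s=status.sense();print(msg,"t=%.1f"%s["time"],"pos",np.round(s["tool_pos"],1),"F",np.round(s["wrist_force"],2),"M",np.round(s["wrist_torque"],2),"open %.1f"%s["opening"]);return s
E
python3 - <<'E'
from h import *
np.set_printoptions(precision=0,suppress=True)
d=get_image("top");W=cloud(d)
for u in (320,338,355): print([W[v,u][[0,2]] for v in range(100,162,8)])
c,psi,zt,w,n=find(W,435,98);print(c,psi,zt,w,n)
arm.set_gripper(45)
arm.movep([c[0],c[1],200],rot(psi)); st("above")
arm.line_to([c[0],c[1],91],speed=120); st("down")
arm.set_gripper(0); st("grip")
arm.line_to([c[0],c[1],98],speed=15); st("up7")
arm.line_to([c[0],c[1],131],speed=50); st("up40")
d=get_image("scene");crop(d,"s2",230,390,130,260,5);d=get_image("top");crop(d,"t3",230,390,150,270,5)
E
```

```text
[array([829., 190.]), array([805., 188.]), array([788., 167.]), array([773., 139.]), array([754., 118.]), array([736.,  93.]), array([717.,  67.]), array([705.,   9.])]
[array([834., 174.]), array([828., 121.]), array([805., 113.]), array([770., 146.]), array([760.,  94.]), array([746.,  51.]), array([722.,  44.]), array([706.,   4.])]
[array([845., 142.]), array([827., 123.]), array([805., 114.]), array([766., 159.]), array([748., 136.]), array([748.,  44.]), array([731.,   8.]), array([705.,   5.])]
[436.  99.] -0.1468126253938431 123.08063066609957 88.32408142089844 82
above t=3.2 pos [436.  98. 200.] F [-0. -1.  1.] M [ 0. -0.  0.] open 44.9
down t=4.2 pos [436.  99.  92.] F [-0.  1.  1.] M [ 0.  0. -0.] open 44.8
grip t=4.7 pos [436.  99.  91.] F [-1.  0.  5.] M [-0.  0.  0.] open 7.2
up7 t=5.3 pos [436.  99.  98.] F [-0. -0. -4.] M [ 0. -0.  0.] open 6.9
up40 t=6.1 pos [435.  99. 131.] F [ 0. -1. -3.] M [0. 0. 0.] open 6.9
```

View pics/s2.png

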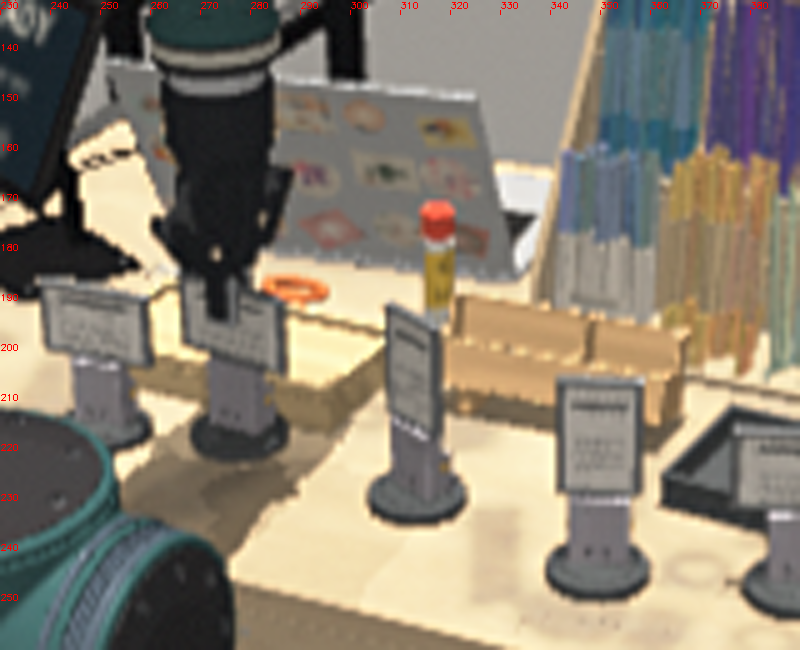

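View pics/t3.png

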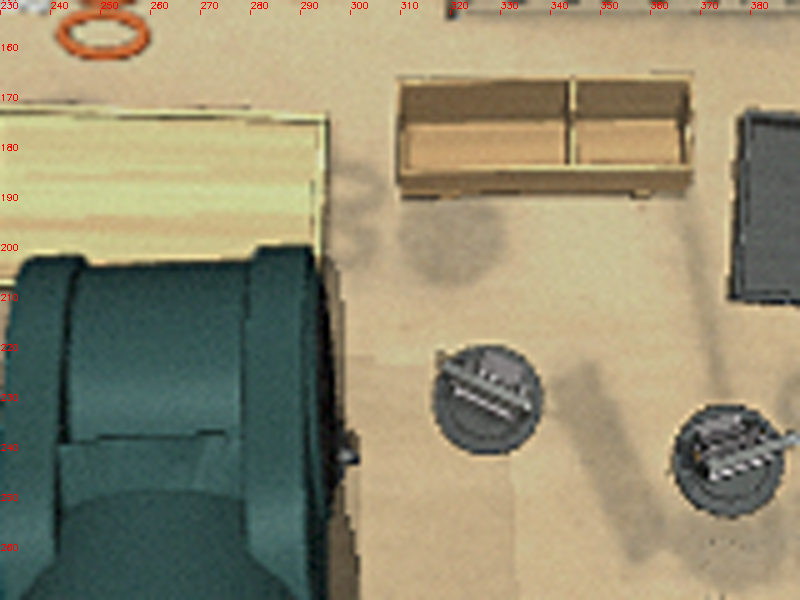

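The stand lifts with the ticket: the wrist force is about −3 to −4 N and the foot floats at (277,217) in the scene view. This clip is sound, so the stand goes onto the step at its near right.

```bash
cat >> h.py <<'E'
STEP=np.array([590.7,184.9]);STY=-0.036
TRAY=np.array([577.7,-305.7]);TRY=-0.076
def loc(o,yaw,lx,ly):
    c,s=np.cos(yaw),np.sin(yaw);return o+np.array([c*lx-s*ly,s*lx+c*ly])
def lower(xy,z0,floor,zmax=5):
    "slowly down from z0 until contact"
    arm.line_to([xy[0],xy[1],z0],speed=60);arm.wait(.2)
    f0=np.mean([status.sense()["wrist_force"][2] for _ in range(3)]);z=z0
    while z>floor:
        z-=1;arm.line_to([xy[0],xy[1],z],speed=15)
        f=status.sense()["wrist_force"][2]
        if f-f0>2.0: break
    st("lowered z=%.1f f0=%.2f"%(z,f0));return z
def place_step(lx,ly,zg,dpsi=0):
    "zg: TCP height above stand underside"
    xy=loc(STEP,STY,lx,ly)
    p=status.sense()["tool_pos"];arm.line_to([p[0],p[1],zg+62],speed=120)
    arm.line_to([xy[0],xy[1],zg+62],speed=160,rot=rot(STY))
    z=lower(xy,zg+31,zg+25)
    arm.set_gripper(26)
    st("rel")
    arm.line_to([xy[0],xy[1],zg+130],speed=120)
E
python3 - <<'E'
from h import *
place_step(-14,-64,91)
c=loc(STEP,STY,-14,-64)
arm.movep([420,-80,240],rot(0))
d=get_image("top");crop(d,"t4",210,370,150,250,5);W=cloud(d);print(find(W,c[0],c[1]),c,status.sense()["time"])
crop(get_image("scene"),"s3",230,330,150,230,6)
E
```

```text
lowered z=121.0 f0=-4.98 t=8.7 pos [574.5 121.4 121. ] F [ 0.26  1.64 -1.61] M [ 0.25 -0.28 -0.02] open 7.1
rel t=9.0 pos [574.4 121.4 121.1] F [-1.34 -0.95  0.16] M [-0.01  0.03 -0.03] open 26.2
(array([574.66534424, 124.15007019]), np.float64(-0.019309691861645994), np.float64(151.09486884771653), 90.16610717773438, 95) [574.40556865 121.44535866] 11.0417
```

View pics/t4.png

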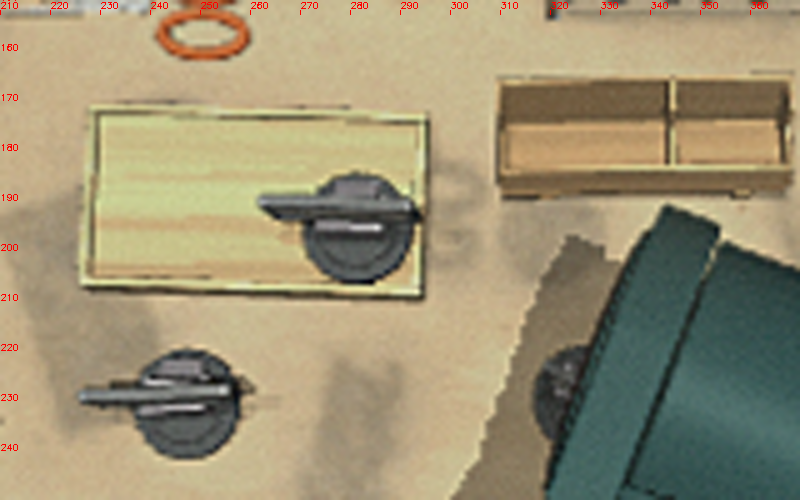

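View pics/s3.png

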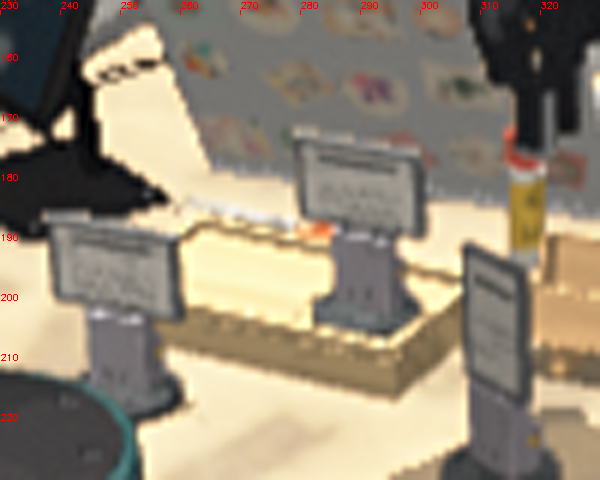

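The first stand is upright inside the lip, with its foot at (281,196). Next is the wide ticket at (466,232).

```bash
cat >> h.py <<'E'
def test(x,y,tag,wide=True):
    d=get_image("top");W=cloud(d)
    c,psi,zt,w,n=find(W,x,y);print("found",np.round(c,1),round(psi,3),round(zt,1),round(w,1),n)
    H=120 if wide else 146
    assert abs(zt-H)<7 and n>35 and abs(w-(90 if wide else 56))<8
    arm.set_gripper(45);zg=H-29
    p=status.sense()["tool_pos"]
    arm.movep([c[0],c[1],zg+100],rot(psi))
    arm.line_to([c[0],c[1],zg],speed=120)
    arm.set_gripper(0); st("grip")
    arm.line_to([c[0],c[1],zg+7],speed=15); st("up7")
    arm.line_to([c[0],c[1],zg+40],speed=50);arm.wait(.2); st("up40")
    crop(get_image("scene"),tag,230,430,130,260,4)
    return c,psi,zg
E
python3 - <<'E'
from h import *
arm.movep([380,60,240],rot(0))
test(467,232,"s4")
E
```

```text
found [466.4 247.9] 0.063 123.3 54.0 49Traceback (most recent call last):
  File "<stdin>", line 3, in <module>
  File "h.py", line 61, in test
    assert abs(zt-H)<7 and n>35 and abs(w-(90 if wide else 56))<8
           ^^^^^^^^^^^^^^^^^^^^^^^^^^^^^^^^^^^^^^^^^^^^^^^^^^^^^^
AssertionError
```

Here the arm hides part of the ticket, so I'll go to a clearer viewpoint first.

```bash
python3 - <<'E'
from h import *
arm.movep([400,-120,240],rot(0))
test(467,232,"s4")
E
```

```text
found [466.9 232.1] 0.044 122.4 85.9 79
grip t=15.7 pos [467.1 232.2  91.5] F [-0.88 -0.67  5.37] M [-0.07  0.25 -0.08] open 7.0
up7 t=16.3 pos [467.  232.1  98.1] F [-0.01  0.49  0.47] M [-0.02 -0.13  0.03] open 6.9
up40 t=17.3 pos [466.7 232.1 130.7] F [ 0.69 -0.35  0.03] M [-0.04  0.03 -0.  ] open 7.4
```

View pics/s4.png

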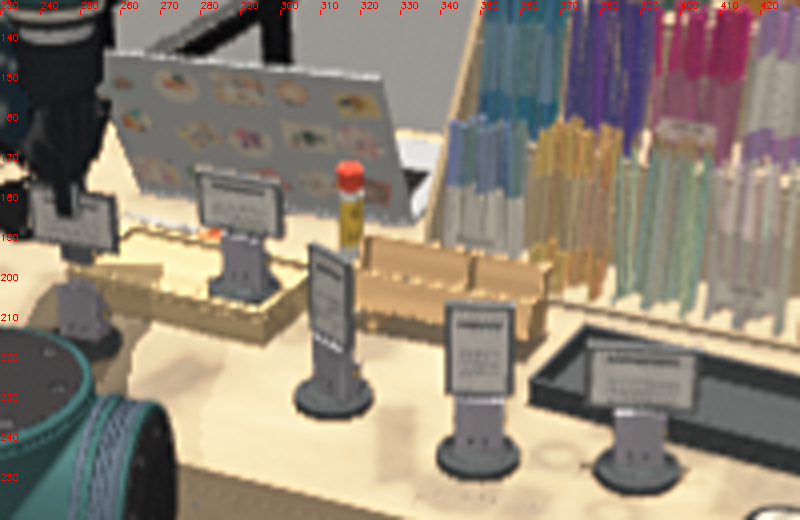

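The ticket came free, the force is near zero and the stand stayed down, so this clip is worn. I'll file the ticket in the wide bay, tilted to match the bay's lean.

```bash
cat >> h.py <<'E'
TH=0.26;U=np.array([np.sin(TH),0,np.cos(TH)]);E_=np.array([np.cos(TH),0,-np.sin(TH)])
RX=621.;WB=-22.5;NB=-111.
def file_ticket(ybay,L,e=-3,h=9,op=16):
    "L: TCP to tongue end (mm)"
    F=np.array([RX,ybay,22.])
    P=lambda k:list(F+E_*e+U*(k+L))
    p=status.sense()["tool_pos"]
    arm.line_to([p[0],p[1],L+175],speed=150)
    q=P(100);arm.line_to([q[0],q[1],L+175],speed=180,rot=rot(0.0,0.0))
    arm.line_to(q,speed=120,rot=rot(0,TH)); st("entry")
    arm.line_to(P(40),speed=80); st("40")
    k=40
    f0=status.sense()["wrist_force"]
    while k>h:
        k-=2;arm.line_to(P(k),speed=30)
        f=status.sense()["wrist_force"]
        if np.linalg.norm(f-f0)>3: print("contact at",k,f-f0);break
    st("in")
    arm.set_gripper(op);arm.wait(.3);st("rel")
    arm.line_to(P(110),speed=100)
E
python3 - <<'E'
from h import *
file_ticket(WB,45)
arm.movep([400,-150,260],rot(0))
d=get_image("top");crop(d,"t5",230,380,150,250,5);W=cloud(d)
crop(get_image("scene"),"s5",230,390,150,250,5);st()
E
```

```text
entry t=20.6 pos [655.7 -22.3 163.3] F [-0.97 -0.33  0.74] M [ 0.01 -0.24  0.03] open 7.2
40 t=21.5 pos [640.3 -22.6 105.6] F [ 0.26 -0.09  0.46] M [-0.   -0.25  0.08] open 7.6
in t=25.5 pos [631.6 -22.5  73.9] F [-0.37 -0.23 -0.1 ] M [-0.   -0.22 -0.  ] open 6.6
rel t=26.1 pos [631.7 -22.5  74. ] F [-0.12  0.54  0.17] M [-0.03 -0.19  0.08] open 15.8
 t=28.5 pos [ 401.  -150.1  259.6] F [ 0.15 -0.04 -0.78] M [0.01 0.02 0.02] open 15.8
```

View pics/t5.png

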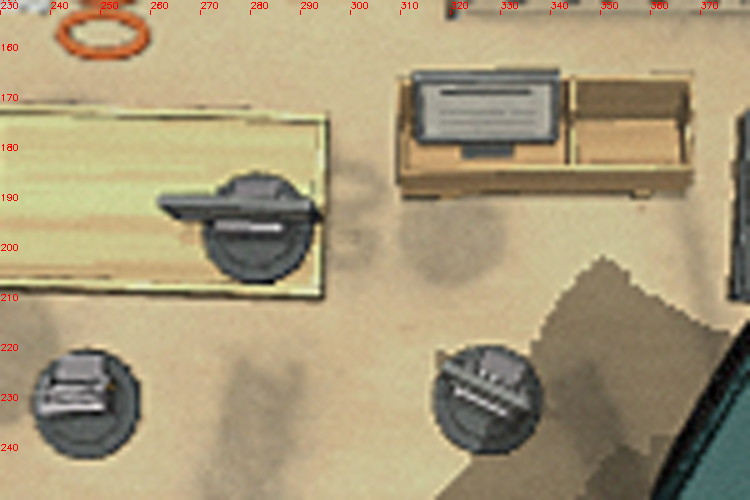

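View pics/s5.png

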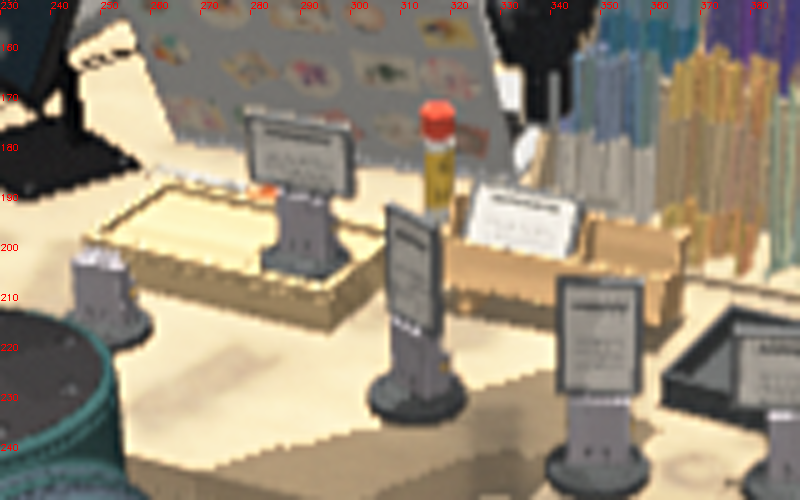

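The ticket sits in the wide bay, tongue towards us at (327,180) and top on the far wall. I'll check its lean and position, and locate the empty stand.

```bash
python3 - <<'E'
from h import *
np.set_printoptions(precision=1,suppress=True)
d=get_image("top");W=cloud(d)
P=W[167:178,315:338].reshape(-1,3);m=P.mean(0);n=np.linalg.svd(P-m)[2][2];n*=np.sign(n[2]);print("mean",m,"n",n,"lean",np.arccos(np.hypot(n[0],n[1])*1),np.arccos(1-0) )
print("lean from vertical",np.arcsin(n[2]))
for v in range(164,183): print(v,W[v,327])
print("left/right edges y:",ray(d,312.5,171,55)[1],ray(d,341.5,171,55)[1],"tongue",ray(d,322.2,180,25)[1],ray(d,332.8,180,25)[1])
# stand
m=(np.hypot(W[...,0]-460,W[...,1]-232)<45)&(W[...,2]>6)
P=W[m&(W[...,2]<18)];print("foot",cv2.minEnclosingCircle(P[:,:2].astype(np.float32)))
q=W[m&(W[...,2]>35)];print("clip",cv2.minAreaRect(q[:,:2].astype(np.float32)),q[:,2].max())
crop(d,"t6",225,270,210,250,14)
E
```

```text
Traceback (most recent call last):
numpy.linalg.LinAlgError: SVD did not converge
```

```bash
python3 - <<'E'
from h import *
np.set_printoptions(precision=1,suppress=True)
d=get_image("top");W=cloud(d)
P=W[167:178,315:338].reshape(-1,3);P=P[~np.isnan(P).any(1)];m=P.mean(0);n=np.linalg.svd(P-m)[2][2];n*=np.sign(n[2]);print("mean",m,"n",n,"lean from vertical",np.arcsin(n[2]))
for v in range(164,183,2): print(v,W[v,327])
print("left/right edges y:",ray(d,312.5,171,55)[1],ray(d,341.5,171,55)[1],"tongue",ray(d,322.2,180,25)[1],ray(d,332.8,180,25)[1])
m=(np.hypot(W[...,0]-460,W[...,1]-232)<45)&(W[...,2]>6)
P=W[m&(W[...,2]<18)];print("foot",cv2.minEnclosingCircle(P[:,:2].astype(np.float32)))
q=W[m&(W[...,2]>35)];print("clip",cv2.minAreaRect(q[:,:2].astype(np.float32)),q[:,2].max())
crop(d,"t6",225,270,210,250,14)
E
```

```text
mean [642.7 -18.7  60.4] n [-0.8  0.   0.5] lean from vertical 0.5625242436181972
164 [662.4 -22.1  86.7]
166 [655.7 -22.1  89.5]
168 [652.4 -22.   74.8]
170 [647.3 -22.   69.2]
172 [642.5 -21.9  61.7]
174 [637.3 -21.9  55.8]
176 [633.1 -21.8  44.6]
178 [627.9 -21.8  38.1]
180 [623.7 -21.7  25.4]
182 [616.8 -21.7  28.4]
left/right edges y: 22.989897425231895 -66.83529754837457 tongue -6.587121040326476 -40.02965595695677
foot ((460.1231994628906, 229.24481201171875), 42.41934585571289)
clip ((470.2689514160156, 232.6948699951172), (23.164318084716797, 38.456111907958984), 1.766153335571289) 71.24933146068156
```

View pics/t6.png

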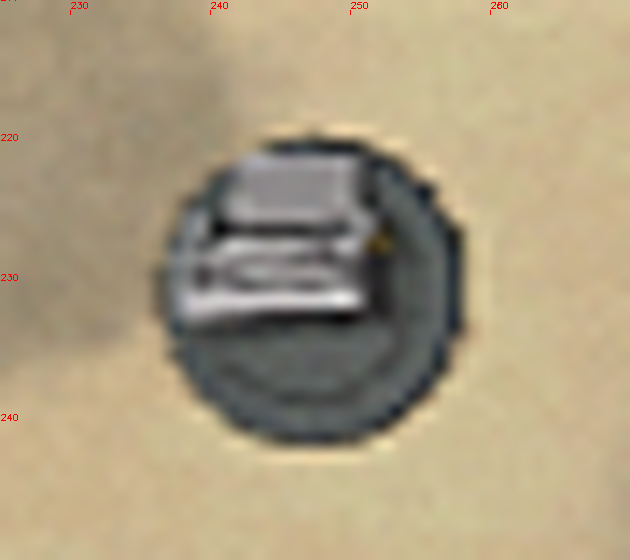

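The ticket leans 0.56 rad, is centred to about 1 mm in y, and is well within limits. Next I'll grip the worn stand by its clip, now that the ticket is out, and move it to the tray.

```bash
cat >> h.py <<'E'
def place_tray(c,psi,lx,ly,zg=20):
    "c: clip point xy (world), psi: stand yaw"
    g=loc(c,psi,4,0)
    arm.set_gripper(60)
    arm.movep([g[0],g[1],160],rot(psi))
    arm.line_to([g[0],g[1],zg],speed=100);st("down")
    arm.set_gripper(0);st("grip")
    arm.line_to([g[0],g[1],zg+10],speed=30);arm.wait(.2);st("up")
    arm.line_to([g[0],g[1],zg+165],speed=150)
    t=loc(TRAY,TRY,lx+4,ly)
    arm.line_to([t[0],t[1],zg+165],speed=200,rot=rot(TRY))
    arm.line_to([t[0],t[1],zg+20],speed=120)
    lower(t,zg+8,zg+1)
    arm.set_gripper(50);st("rel")
    arm.line_to([t[0],t[1],zg+150],speed=120)
E
python3 - <<'E'
from h import *
place_tray(np.array([466.4,232.5]),0.04,0,-72)
arm.movep([400,110,250],rot(0))
d=get_image("top");crop(d,"t7",310,470,150,270,5);crop(get_image("scene"),"s7",280,440,170,260,5);st()
E
```

```text
down t=32.1 pos [470.7 232.7  20.4] F [-0.22 -0.21 -0.27] M [0.02 0.02 0.01] open 60.1
grip t=32.6 pos [469.5 232.9  21.4] F [-14.16  -0.79  31.92] M [-0.27  2.25  0.04] open 23.9
up t=33.3 pos [470.2 232.6  29.7] F [-0.67  0.65 -3.63] M [ 0.01 -0.01  0.  ] open 21.7
lowered z=27.0 f0=18.11 t=39.9 pos [ 576.1 -378.6   29.1] F [-11.52   2.22  25.65] M [0.51 1.79 0.08] open 21.6
rel t=40.3 pos [ 576.2 -377.7   26.7] F [-0.54  0.37 -0.16] M [ 0.01 -0.    0.04] open 50.1
 t=43.6 pos [400.5 109.6 249.8] F [-0.28 -0.8  -0.41] M [-0.01  0.06 -0.01] open 50.1
```

View pics/t7.png

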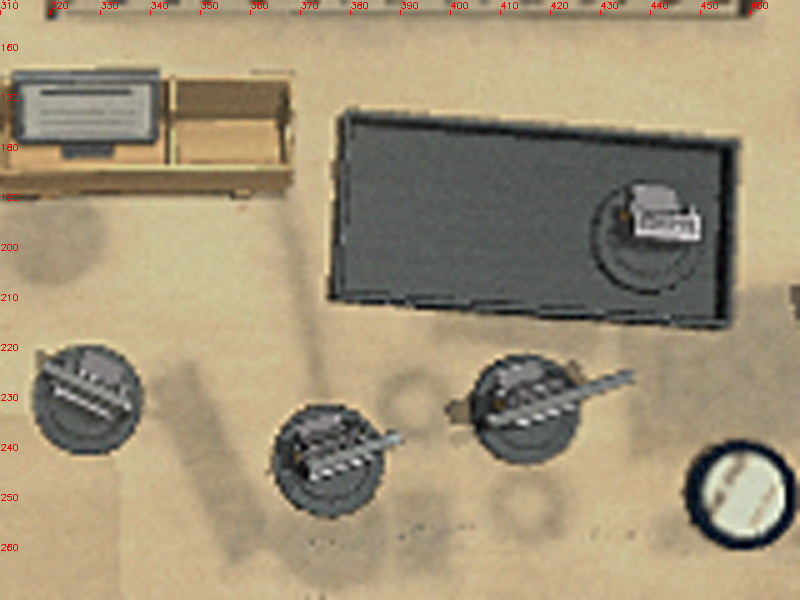

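View pics/s7.png

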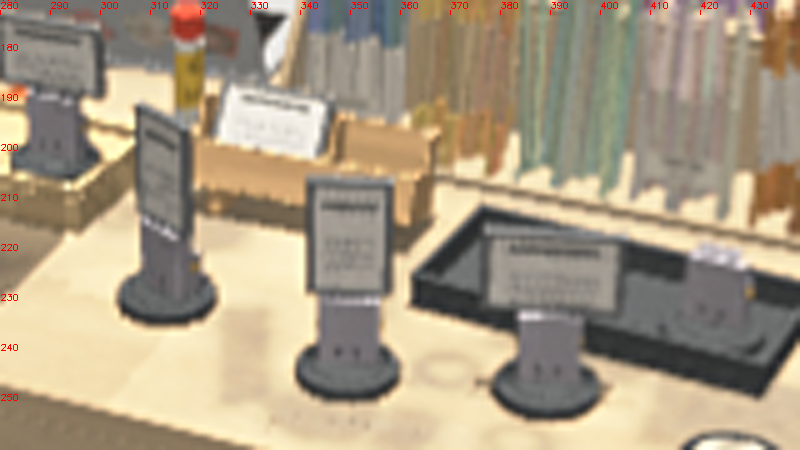

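The worn stand is upright in the tray with its foot at (438,197). The fingertips pressed on its foot while closing (about 32 N), so I'll grip 6 mm higher next time. Next is the narrow ticket at (430,-172).

```bash
sed -i 's/zg=20):/zg=26):/; s/lower(t,zg+8,zg+1)/lower(t,zg+10,zg+1)/' h.py; python3 - <<'E'
from h import *
test(430,-172,"s8",False)
E
```

```text
found [ 429.6 -171.6] 0.325 149.3 55.4 56
grip t=46.4 pos [ 429.8 -171.7  117.5] F [-1.39  0.47  5.65] M [0.08 0.29 0.  ] open 6.8
up7 t=47.0 pos [ 429.6 -171.6  124. ] F [ 0.31 -0.44  0.45] M [-0.05  0.02  0.05] open 7.0
up40 t=48.0 pos [ 429.5 -171.5  156.8] F [ 0.16 -0.78 -0.29] M [ 0.02 -0.02 -0.01] open 6.8
```

View pics/s8.png

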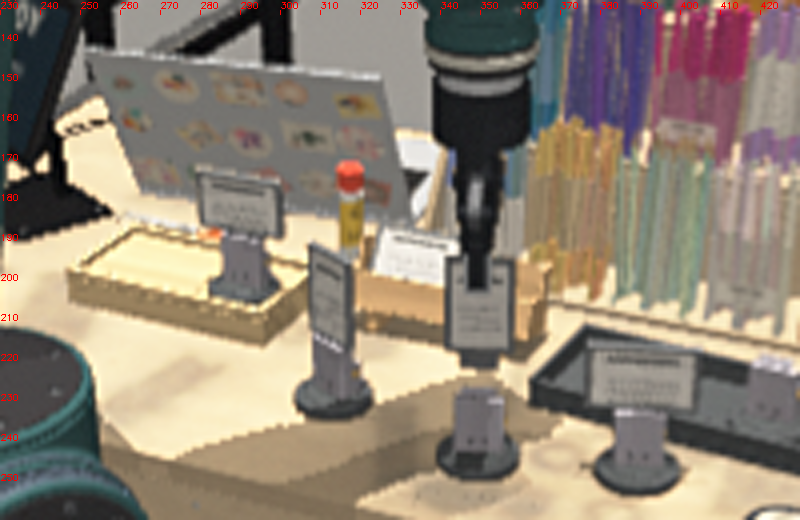

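The ticket came out and the stand stayed put at (478,455 in the crop), so this clip is worn. Its ticket goes to the narrow bay.

```bash
sed -i 's/L+175/L+150/g' h.py; python3 - <<'E'
from h import *
file_ticket(NB,71,e=6,h=5,op=24)
arm.movep([400,110,250],rot(0))
d=get_image("top");W=cloud(d);crop(d,"t9",300,400,155,265,6);crop(get_image("scene"),"s9",290,400,170,260,6);st()
m=(np.hypot(W[...,0]-434,W[...,1]+171)<45)
q=W[m&(W[...,2]>35)];r=cv2.minAreaRect(q[:,:2].astype(np.float32));print("clip",r,q[:,2].max())
E
```

```text
entry t=50.7 pos [ 671.2 -111.2  185.5] F [-0.57  0.46  0.84] M [-0.   -0.26  0.02] open 7.0
40 t=51.6 pos [ 655.6 -111.1  128.7] F [-0.33  0.89 -0.87] M [ 0.01 -0.22 -0.  ] open 6.4
in t=56.1 pos [ 646.  -111.    92.8] F [-0.09  0.83  0.39] M [ 0.05 -0.29  0.03] open 7.1
rel t=56.7 pos [ 646.1 -111.    92.9] F [-0.04  0.51  0.15] M [ 0.01 -0.26  0.03] open 23.8
 t=59.4 pos [401.1 109.7 249.8] F [ 0.31  0.19 -0.16] M [-0.05  0.06  0.  ] open 24.2
clip ((434.7992858886719, -169.96409606933594), (26.050626754760742, 40.7609748840332), 17.886146545410156) 71.6320126929088
```

View pics/t9.png

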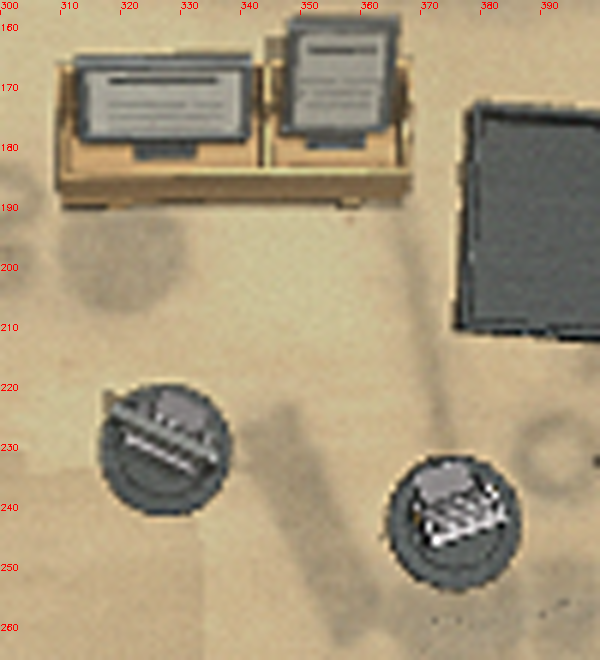

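View pics/s9.png

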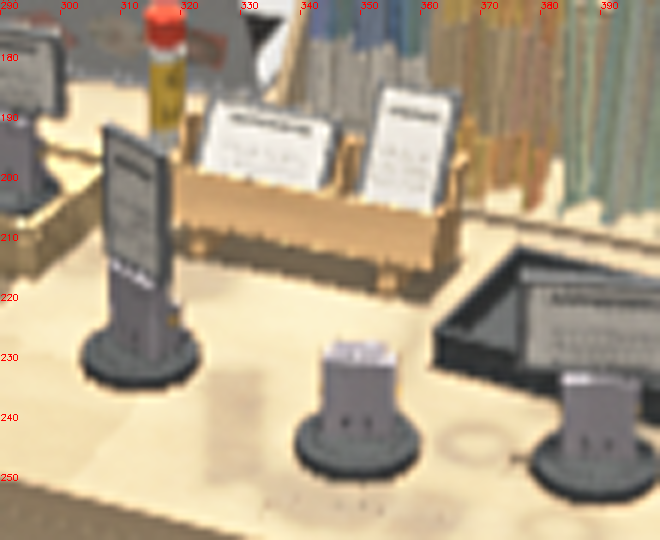

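The narrow ticket is in its bay with the tongue down at (355,178). Its stand goes to the left end of the tray.

```bash
python3 - <<'E'
from h import *
place_tray(np.array([430.,-171.3]),0.32,0,72)
arm.movep([400,110,250],rot(0))
d=get_image("top");crop(d,"t10",360,470,160,260,6);st()
test(460,-296,"s10",True)
E
```

```text
down t=62.4 pos [ 434.1 -170.2   26.4] F [ 0.03 -0.8   1.01] M [-0.    0.07 -0.03] open 59.7
grip t=62.9 pos [ 433.2 -170.4   27. ] F [-11.39  -0.39  27.54] M [0.12 1.95 0.06] open 21.0
up t=63.6 pos [ 433.6 -170.    35.7] F [ 0.37  0.12 -2.9 ] M [ 0.02 -0.07 -0.02] open 18.8
lowered z=35.0 f0=-0.59 t=67.9 pos [ 587.1 -234.4   35.5] F [-2.31 -1.1   7.58] M [-0.05  0.2  -0.01] open 18.5
rel t=68.3 pos [ 587.1 -234.1   34.8] F [ 0.5  -0.33  0.36] M [0.05 0.03 0.04] open 50.3
 t=71.1 pos [400.7 109.4 249.7] F [-0.36  0.05  1.01] M [-0.02 -0.   -0.04] open 50.1
found [ 460.6 -296.8] 0.318 123.3 86.3 78
grip t=74.3 pos [ 460.8 -297.    91.5] F [0.09 1.05 5.66] M [ 0.22  0.11 -0.06] open 7.0
up7 t=75.0 pos [ 460.6 -296.9   98. ] F [-0.85 -0.41 -0.12] M [-0.01 -0.05 -0.01] open 6.9
up40 t=76.0 pos [ 460.5 -296.7  130.7] F [ 0.48 -0.82 -0.55] M [ 0.02 -0.01 -0.04] open 7.2
```

View pics/t10.png

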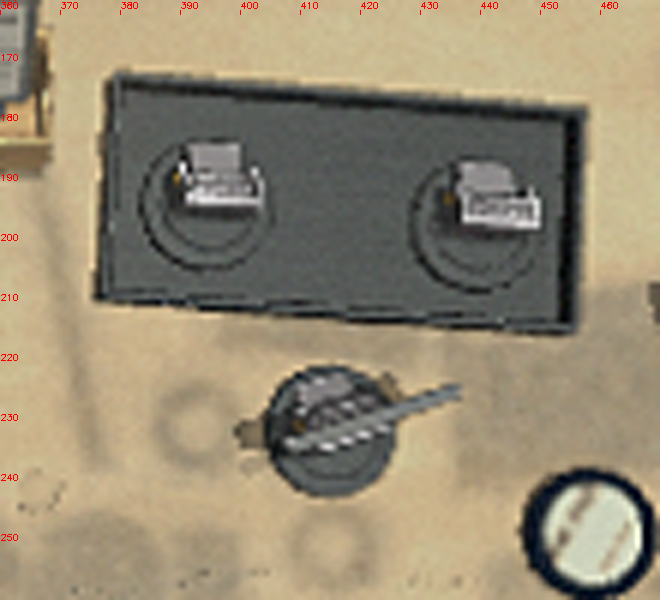

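View pics/s10.png

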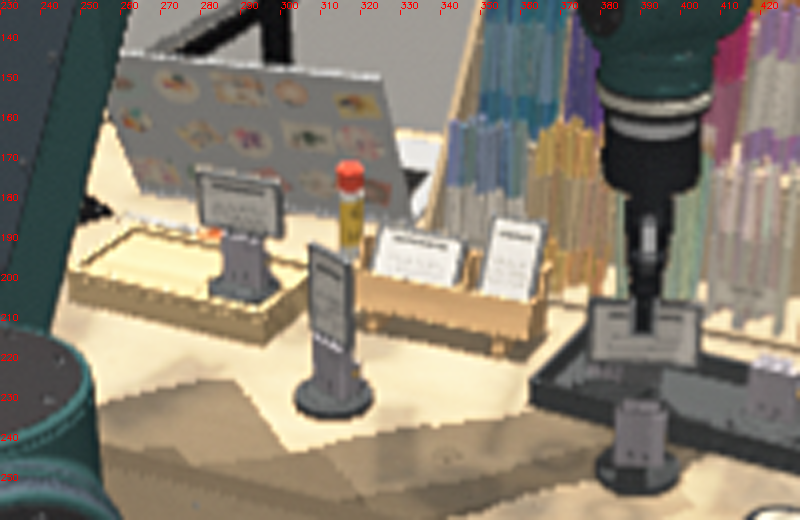

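The third clip is worn too: the wide ticket is out and the stand stays at (638,470 in the crop). I'll file its ticket steeply in front of the first one in the wide bay. Geometry puts the back finger 2 mm clear of the first ticket.

```bash
python3 - <<'E'
from h import *
file_ticket(WB,45,e=-8,h=13,op=15)
arm.movep([400,110,250],rot(0))
d=get_image("top");W=cloud(d);crop(d,"t11",300,440,155,265,5);crop(get_image("scene"),"s11",290,400,170,260,6);st()
m=(np.hypot(W[...,0]-464,W[...,1]+295.5)<42)
q=W[m&(W[...,2]>35)];r=cv2.minAreaRect(q[:,:2].astype(np.float32));print("clip",r,q[:,2].max())
P=W[168:178,315:338].reshape(-1,3);P=P[~np.isnan(P).any(1)];m=P.mean(0);n=np.linalg.svd(P-m)[2][2];n*=np.sign(n[2]);print("mean",m,"lean from vertical",np.arcsin(n[2]))
E
```

```text
entry t=79.0 pos [651.1 -22.8 163.4] F [-0.52 -0.21  0.2 ] M [-0.01 -0.25 -0.03] open 7.5
40 t=79.9 pos [635.4 -22.5 107. ] F [-0.75 -0.85 -1.  ] M [ 0.01 -0.25  0.03] open 7.1
in t=83.4 pos [627.8 -22.5  79. ] F [-0.04 -0.27 -0.37] M [-0.03 -0.32 -0.06] open 7.0
rel t=84.0 pos [627.9 -22.5  79.2] F [ 0.32 -0.26  0.37] M [ 0.01 -0.24  0.02] open 14.8
 t=86.4 pos [401.2 109.7 249.7] F [-0.41  0.48 -0.29] M [ 0.03 -0.01  0.  ] open 14.7
clip ((464.8520202636719, -296.69866943359375), (25.054683685302734, 41.819427490234375), 17.67486000061035) 70.44177887843944
mean [639.39777692 -18.87434417  69.59413601] lean from vertical 0.5393394745879582
```

View pics/t11.png

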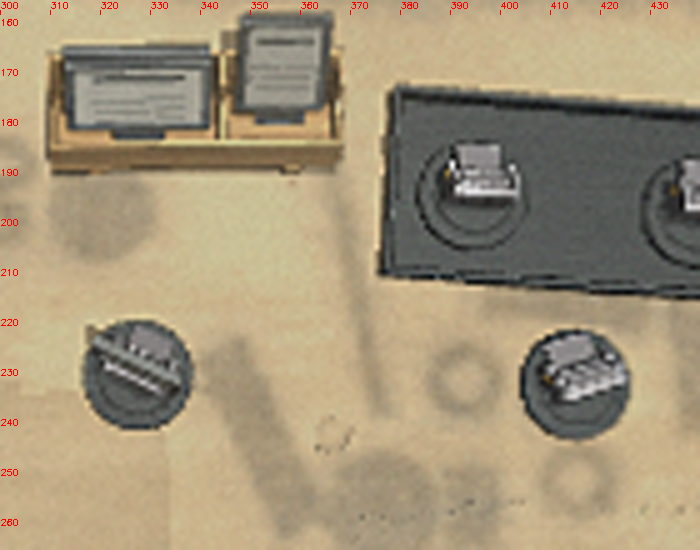

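View pics/s11.png

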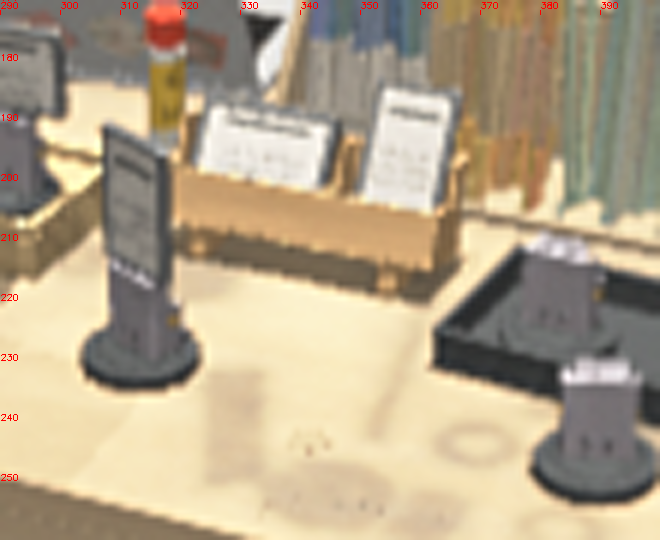

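The second wide ticket rests on the first, leaning 0.54 rad with its tongue down. The two tray stands leave a gap of about 71 mm, so the third stand goes between them, staggered 16 mm towards the back.

```bash
sed -i 's/arm.set_gripper(50);st("rel")/arm.set_gripper(34);st("rel")/' h.py; python3 - <<'E'
from h import *
d=get_image("top")
a=ray(d,394.7,194.2,16);b=ray(d,439,197.7,16);m=(a+b)/2;dl=R.from_euler('z',-TRY).apply(m-np.array([*TRAY,16]))
print(a,b,dl); ly=float(np.clip(dl[1],-5,5))
place_tray(np.array([460.8,-297.]),0.315,16,ly)
arm.movep([400,150,250],rot(0))
d=get_image("top");crop(d,"t12",290,470,155,265,4);crop(get_image("scene"),"s12",290,460,170,260,4);st()
E
```

```text
[ 578.50086617 -235.71340324   16.        ] [ 566.45937981 -376.84093237   16.        ] [-5.16098672 -0.97183061  0.        ]
down t=90.0 pos [ 464.9 -296.    26.5] F [-1.11  0.08 -0.07] M [ 0.02 -0.   -0.  ] open 59.8
grip t=90.4 pos [ 464.2 -296.2   27.2] F [-9.49  1.18 20.47] M [0.32 1.41 0.08] open 20.8
up t=91.1 pos [ 464.4 -295.7   35.7] F [-0.52  0.22 -3.55] M [ 0.03 -0.04 -0.05] open 18.5
lowered z=35.0 f0=-1.13 t=95.2 pos [ 597.5 -308.3   35.6] F [-2.25 -0.28  6.48] M [0.   0.31 0.02] open 18.5
rel t=95.5 pos [ 597.5 -308.1   34.9] F [ 0.39 -0.32 -0.03] M [ 0.03 -0.02 -0.02] open 34.1
 t=98.8 pos [400.5 149.5 249.8] F [ 0.46 -0.89 -0.98] M [-0.04 -0.03  0.02] open 34.4
```

View pics/t12.png

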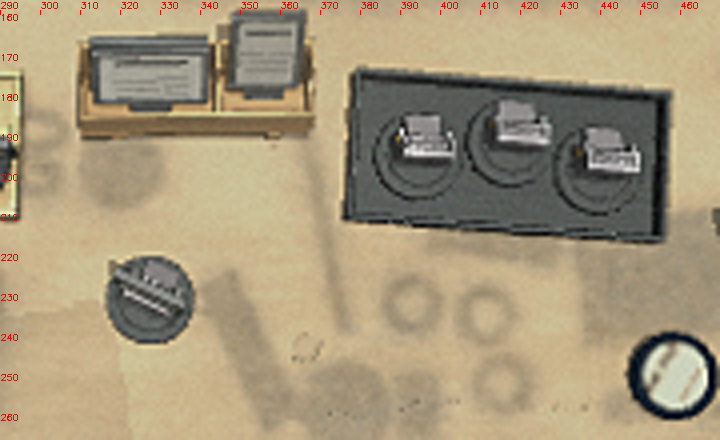

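View pics/s12.png

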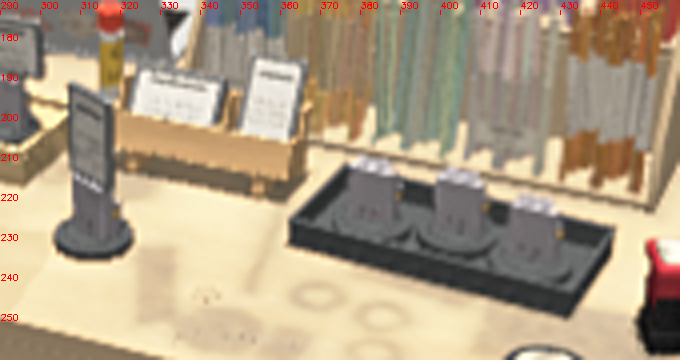

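Three worn stands are upright in the tray. The last one is the narrow ticket at (468,-21).

```bash
python3 - <<'E'
from h import *
test(468.7,-21,"s13",False)
E
```

```text
found [468.9 -21.1] -0.448 150.0 54.8 52
grip t=101.3 pos [469.3 -21.3 117.5] F [-0.06 -0.06  6.03] M [0.01 0.09 0.07] open 7.1
up7 t=101.9 pos [468.9 -21.1 123.9] F [ 0.15 -0.59 -4.52] M [-0.02 -0.01  0.  ] open 7.0
up40 t=102.9 pos [468.8 -21.1 156.7] F [ 0.88  0.18 -4.54] M [-0.    0.01 -0.04] open 6.8
```

View pics/s13.png

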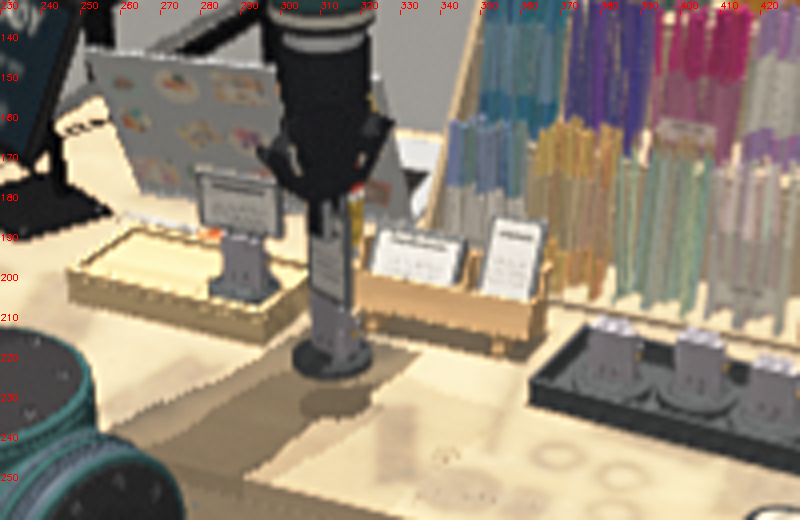

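This clip is sound: −4.5 N, and the stand is lifted. I'll route it round the placed stand to the left half of the step.

```bash
python3 - <<'E'
from h import *
arm.line_to([468.8,-21.1,179],speed=100)
arm.line_to([440,240,179],speed=180,rot=rot(STY))
place_step(0,50,117)
arm.movep([380,-170,260],rot(0))
arm.wait(.5)
d=get_image("top");W=cloud(d);crop(d,"t14",210,340,150,250,6);crop(get_image("scene"),"s14",230,430,150,270,4);st()
for l in((-14,-64),(0,50)):
  c=loc(STEP,STY,*l);print(c,find(W,c[0],c[1],50))
E
```

```text
lowered z=145.0 f0=-4.07 t=107.9 pos [592.7 234.9 145.5] F [-1.75  0.03  3.76] M [-0.1   0.33 -0.  ] open 7.1
rel t=108.2 pos [592.5 234.9 145. ] F [-0.24 -0.3   0.09] M [ 0.   -0.03 -0.03] open 25.8
 t=111.5 pos [ 380. -170.  260.] F [ 0.43 -0.13  0.07] M [-0.01  0.04  0.  ] open 25.9
[574.40556865 121.44535866] (array([574.33746338, 124.96737671]), np.float64(-0.016207770355689544), np.float64(150.79802139715784), 87.13050842285156, 88)
[592.49961123 234.8676035 ] (array([590.03967285, 233.34980774]), np.float64(-0.01134506504275623), np.float64(151.60482592684247), 51.60438919067383, 23)
```

View pics/t14.png

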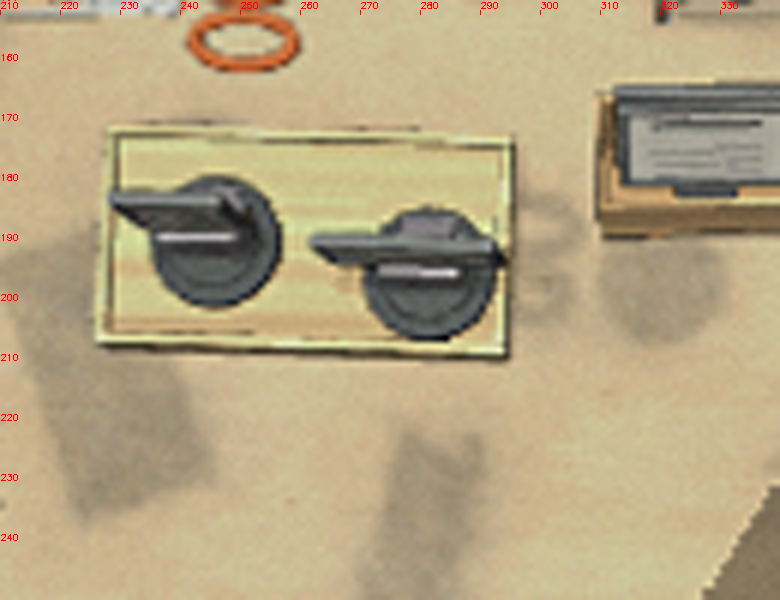

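View pics/s14.png

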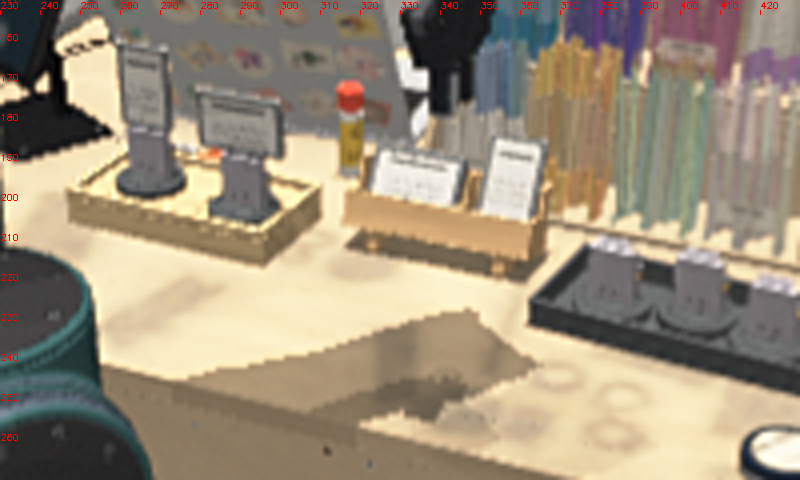

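Both sound stands stand on the deck, with feet at (245,191) and (281,196). Before handing in I'll check the ticket top heights, the stand positions and the bystanders.

```bash
python3 - <<'E'
from h import *
d=get_image("top");W=cloud(d);s=get_image("scene");crop(s,"s15",250,310,150,210,10)
for x,y in((592,235),(574,123)):
    m=(np.hypot(W[...,0]-x,W[...,1]-y)<50)&(W[...,2]>120);p=W[m];zt=np.percentile(p[:,2],90);q=p[p[:,2]>zt-8]
    r=cv2.minAreaRect(q[:,:2].astype(np.float32));l=R.from_euler('z',-STY).apply([r[0][0]-STEP[0],r[0][1]-STEP[1],0]);print("top z",zt,r,"local",l[:2])
print("deck z",np.nanmedian(W[200:205,255:268,2]))
crop(d,"t15",160,480,130,270,2)
E
```

```text
top z 175.86131020530456 ((592.5855712890625, 233.83779907226562), (52.7603759765625, 7.386779308319092), 86.09999084472656) local [ 0.12296932 48.97395671]
top z 152.48645769643323 ((574.5027465820312, 124.99993896484375), (87.0852279663086, 6.733154773712158), 89.75232696533203) local [-14.03082229 -60.44422517]
deck z 29.11975765901866
```

View pics/s15.png

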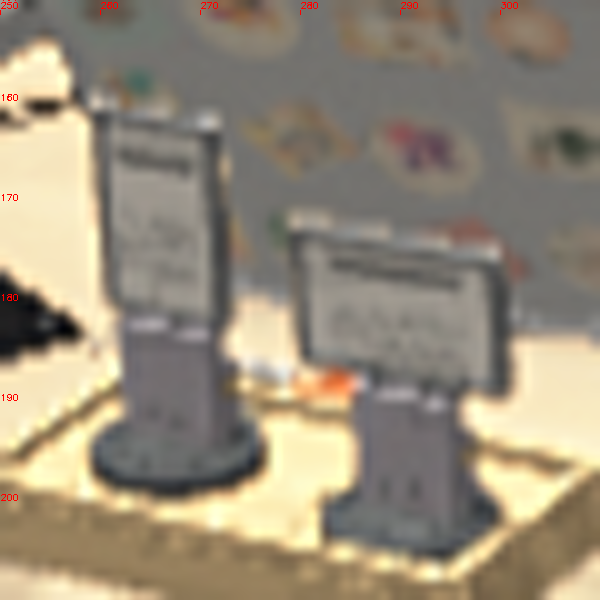

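View pics/t15.png

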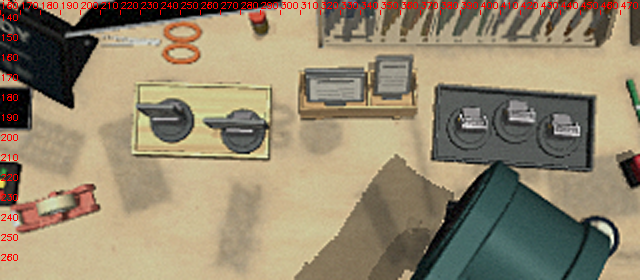

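Everything checks out. The ticket frames sit flush on their clips, the top heights match within the camera's usual bias of about +3 mm, and the arm is clear.

```bash
python3 - <<'E'
from h import *
print(ticket.sign_off()); st()
E
```

```text
the job is handed in; nothing more can be done
None
the job is handed in; nothing more can be done
```

The job is done and handed in at about 112 s of the 210 s allowed. All five stands were tried; no verdict was reported.

- **Sound (2):** One stand with a wide ticket and one with a narrow ticket lifted with their tickets. I carried each by its ticket onto the display step. Both stand upright inside the lip, at local (x, y) of about (−14, −60) and (0, 49) mm. Both ticket frames sit flush on their clips.
- **Worn (3):** Two stands with wide tickets and one with a narrow ticket let go, and all three stand upright in the repairs tray. The tickets are tongue down in their own bays. The two wide ones lean about 0.55 rad, the second resting on the first. I checked the narrow ticket by picture only.

**Disagreements and rough spots:**
- **Rack direction:** The rack's tall wall and lean point away from the robot. The text says towards it, so I followed the depth measurements.
- **Ticket heights:** In the last check the sound tickets' tops read 2–4 mm high. The camera read the same amount high before I moved them, so I took it as camera bias.
- **Grip on empty stands:** The fingertips pressed on the foot of each worn stand while closing, with up to about 32 N at the wrist. Their tickets were already out.
- **Bystanders:** I kept clear of the tape dispenser, ink tin and glue stick, and they looked unmoved. In the very last picture the arm hid most of the ink tin; it was in place in an earlier one.

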